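# Clamp a blank price board in the stall's sign vise

### The arm

A 7-joint arm with a two-finger parallel gripper is mounted at the origin on the work surface. World frame = base frame: x ahead of the robot, y to its left, z up, the work surface at z = 0. Lengths are in m, angles in rad, forces in N, time in s.
With the tool pointing down it reaches from about 0.35 to 0.9 m from the base axis. Payload 8.1 kg.
Tool frame: the origin (TCP) lies on the centre line of the jaws, within the pads' length; the fingertips stand 17 mm ahead of it and the grasp point (between the pads) lies 2 mm behind it; z points along the fingers, y is the direction in which the jaws open and shut (so a half turn about z gives the same grasp; the last joint's range is limited). The gripper opens to 92 mm and grips with 3 to 60 N. Pads are 19 mm wide; open, the fingers measure 130 mm over their backs; the gripper's body (75 mm by 190 mm) begins 47 mm behind the grasp point.
Start: joints at [-1.432, 0.434, 0.025, 1.573, -0.012, 1.134, -0.075], TCP at [0.15, 0.607, 0.244] pointing down, gripper open.
Joint ranges: [-2.62, 2.62], [-0.44, 2.09], [-1.27, 1.32], [0.08, 2.57], [-1.32, 4.46], [0.12, 2], [-2.74, 2.74]. Speed limits (rad/s): [2.22, 2.22, 3.01, 3.01, 3.14, 3.14, 3.14].

### API

Orientations are given as a unit quaternion [x, y, z, w].
In Python, from cell import bot, eyes, ticket gives the robot as it stands.
- The arm moves only by the tool play_rows, never from a script. Its argument "increments" is a list of rows, each a list of 3 entries, a list of its own where there are three numbers: the shift along the tool's x, y, z in m, then the turn about the tool's z in degrees, then the opening, from 0 (shut) to 1 (fully open). In form: [[[x, y, z], turn, fingers], ...]. A call has 1 to 20 rows; each row is the pose to reach, as a shift and turn from the pose commanded when the call began, along the tool's axes at that moment; what a row does not reach only later rows make up. A row lasts 1/12 s, in which the tool goes at most 41.7 mm and 7.16 degrees, less where a joint would pass 70% of its speed; a pose out of reach is approached as far as the arm can. A call with a gripper value outside its range is refused whole. The fingers move at their own pace and stop on an object; the grip force is fixed at half the most. Time passes only in rows, so rows that repeat a pose let the fingers close. It gives the time, the measured TCP pose, the force and the opening at its end, in the units of the state.
- bot.get_obs(): the state, without advancing time (a new reading comes with each control period).
- eyes.get_image(name): name is "scene" or "top" or "wrist"; returns a dict with "color" (480x640x3 uint8, red, green, blue), "K" (3x3 intrinsics, pixels), "k1" (the pictures are not rectified: a ray, as slopes to the right and down, at radius r is drawn at 1 + k1 r^2 times it, then the intrinsics apply), "pose" (4x4, takes a point from camera to world coordinates); the wrist camera has in their place "tool_from_camera" (4x4, takes a point from camera to tool coordinates, whose origin is the TCP and whose axes are the flange's). Camera axes: x right, y down, z forward; pixel columns grow to the right and rows downward; lengths in m; the calibration is good to about 2 mm. A picture is of the moment at which its call begins: read the wrist's pose just before it. There is no depth.
- ticket.hand_in(): hands the job in, once; it reports no verdict.
The state is a dict: "t": time; "joint_pos": joint angles; "dq": joint speeds; "effort": joint torques, N m; "ee_pos": TCP position; "eef_rot": TCP orientation; "force": force on the tool from outside, world axes, zero at the start; "ft_torque": the same for the moment, N m; "gripper_width": opening from 0.0 (shut) to 1.0 (fully open).
Only numpy, scipy, OpenCV 4.12 (cv2) and the standard library are available. Lean on these libraries where they do the work, as an engineer would, in place of code of your own. Each camera call takes 0.05 s, during which the arm holds its last target.

### The job

Take the blank board with the raised tab in the middle of its top edge out of the rack and stand it upright, tab up, between the jaws of the sign vise, sitting on the slot floor with its end against the end stop. Let go of it, then turn the vise's T-handle clockwise (seen from above) until the resistance has clearly risen and the board is firmly clamped. Leave the other boards in their slots and everything else on the counter where it is.

Things in the scene. Friction and masses are not known exactly. Their poses are not given: they have to be found in the camera images.
- vise: Dark steel sign vise fixed to the counter, base 170 x 210 x 20 mm (y -115 to +95); origin at its underside, x along the slot, y towards the fixed jaw. Fixed jaw face at y = +62, jaws 120 long, tops 66 above the counter; slot floor at 20. End stop: plate across the slot, face at x = +65, top at 62. Gear housing: y -92 to -28, x -50 to +50, top at 78; the T-handle's upright axis at x = 0, y = -60 mm.
- slot (a point): Point on the slot floor of the vise (20 mm above the counter), where the middle of the underside of a board clamped against the fixed jaw and the end stop lies (vise x = 0, y = +56 mm). Axes as the vise's.
- jaw: Moving jaw of the vise, a spring-backed steel plate 120 x 12 x 44 mm; axes as the vise's. Origin at counter level; its gripping face lies 31 mm from it along +y. The gap to the fixed jaw is 31 mm with the handle at 0 and shrinks 8 mm per rad of the handle (24 to 31 mm at the start).
- handle (a joint): Angle of the T-handle, rad: 0 open, grows clockwise from above, range 0 to 3.85, starts at 0 to 0.8; at 0 its bar is turned 0.5 rad anticlockwise from the vise's x. Turns freely at 0.28 N m; a 12 mm board is touched at about 2.4 rad, then springs add 0.38 N m per rad (6 N clamping per mm of jaw travel). Stays where left, holding up to 35 N of clamping (eases back to that if turned further). Well clamped from about 2.9.
- tbar (a point): Centre of the T-handle's cross bar, on its turning axis, 125 mm above the counter; x runs along the bar and turns with it. Bar: steel rod 12 mm in diameter, 128 mm long, 18 mm balls at its ends (centres 66 mm from the axis), hub 26 mm in diameter in the middle.
- rack: Wooden rack fixed to the counter, base 150 x 150 x 12 mm, origin at the centre of its underside. Three slots along its x axis, 45 mm apart (y = -45, 0, +45 mm), each 16 mm wide between 6 mm walls 34 mm high, floor 12 mm and wall tops 46 mm above the counter. One board stands on edge in each.
- tab_board_mid (a point): Board to be clamped: white painted wood, 12 mm thick, 130 mm long and 65 mm high, with a 50 mm wide tab in the middle of its top edge that reaches 100 mm above its lower edge. This point is its centre, 50 mm above its lower edge; x along its length, y through its thickness, z up. 0.1 kg. Symmetrical end for end.
- step_board_mid (a point): Another white board, as long and thick and high, but with its raised part (45 mm wide, up to 100 mm) at one end. The point is 50 mm above its lower edge. To be left alone.
- plain_board_mid (a point): A third white board, plain 130 x 12 x 65 mm rectangle, point at its centre. To be left alone.
- jar: Amber glass bottle with black cap standing between rack and vise, 56 mm diameter, 190 mm high; origin under its centre. To be left standing.
- tin1: Metal can, 64 mm diameter, 100 mm high, origin under its centre. To be left alone.
- tin2: Clear glass jar with brass cap, 72 mm diameter, 80 mm high, origin under its centre. To be left alone.
- tin3: Green glass jar with white cap, 60 mm diameter, 110 mm high, origin under its centre. To be left alone.
- bowl: Brass bowl, 100 mm diameter, 60 mm high, origin under its centre. To be left alone.
- scoop: Steel scoop with wooden handle, about 175 mm long along its x, 60 mm wide, 28 mm high, lying on the counter. To be left alone.
- weight: Brass balance weight with a knob, 60 mm diameter, 75 mm high, origin under its centre. To be left alone.
Not all that is in view belongs to the job. Leave any pink or turquoise look-alike of the part that bears tab_board_mid alone.

How it is judged:
On the way, in this order (a step that is already met when the one before it is completed fails the run):
1. the tabbed board stands in the vise's slot, its end at the stop (within 6 mm), let go, not yet clamped (angle between tab_board_mid's own z axis and vertical below 0.35 rad and x of tab_board_mid in the frame of vise between -0.006 and 0.006 m and y of tab_board_mid in the frame of vise between 0.022 and 0.065 m and z of tab_board_mid in the frame of vise between 0.06 and 0.077 m and contact force between the fingers and tab_board below 0.2 N and contact force between jaw and tab_board below 8 N), for 0.2 s.
2. the board is clamped between the jaws with more than 15 N (contact force between jaw and tab_board above 15 N and value of joint handle above 2.3 rad), for 0.2 s.
At the end, for the whole second after the job is handed in: The tabbed board is upright (3.4 degrees), tab up, against the fixed jaw (4 mm), on the slot floor (5 mm), its end at the stop (6 mm), clamped with over 15 N and at rest, handle turned past 2.3 rad (all of step 2 and contact force between vise and tab_board above 10 N and angle between tab_board_mid's own z axis and vertical below 0.06 rad and x of tab_board_mid in the frame of vise between -0.006 and 0.006 m and y of tab_board_mid in the frame of vise between 0.052 and 0.06 m and z of tab_board_mid in the frame of vise between 0.065 and 0.075 m and linear speed of tab_board below 0.02 m/s); the robot touches nothing.
It fails at once if another board is moved more than 20 mm (distance of any of step_board_mid, plain_board_mid from where it was at the start of the episode above 0.02 m).
It fails at once if a bystander is shifted more than 40 mm or knocked over (distance of any of jar, tin1, tin2, tin3, bowl, scoop, weight from where it was at the start of the episode above 0.04 m or angle between any of jar, tin1, tin2, tin3, bowl, scoop, weight's own z axis and vertical above 0.5 rad).
It also fails if it takes over 72 s, if anything falls off the work surface, if the arm or the gripper's body presses on something with over 40 N, if the wrist force passes 120 N, or if a joint passes its speed limit or range.

## Working session

There is one attempt and no reset: what is moved stays moved. The work goes in short steps, Python scripts to look and compute and a tool call to move; the robot and the scene stay as the last step left them, time stands still between calls to the robot, and variables do not carry over. Pictures are saved under pics/ and viewed, and the job is handed in when it is done.

Besides the shell and the picture viewer there is one more tool, called by a JSON object that holds its "method" and its "body". play_rows: Moves the arm, as the interface text tells. Its arguments: {"type":"object","properties":{"increments":{"type":"array"}},"required":["increments"]}

```bash
ls; mkdir -p pics; python3 - <<'E'
from cell import bot, eyes
import cv2
print(bot.get_obs())
for n in("scene","top","wrist"):
    d=eyes.get_image(n); cv2.imwrite(f"pics/{n}0.png",d["color"][:,:,::-1])
    print(n,d["K"],d["k1"],d.get("pose",d.get("tool_from_camera")))
E
```

```text
pics
{'t': 0.0, 'joint_pos': array([-1.43161722,  0.43523339,  0.02493579,  1.57411525, -0.0115954 ,
        1.13398878, -0.07511548]), 'dq': array([ 0.00033195, -0.00079003,  0.00232077, -0.00178289, -0.0022997 ,
        0.00094089, -0.00091246]), 'effort': array([ 6.78058859e-04, -6.67863250e+01,  9.85338986e-01, -3.14465904e+01,
       -6.04523253e-02,  4.28835943e-02,  1.47127748e-04]), 'ee_pos': array([0.14956046, 0.60633278, 0.24293103]), 'eef_rot': array([ 1.20619998e-01,  9.92698432e-01, -7.99478269e-04, -2.97272250e-05]), 'force': array([-0.32878105,  0.03450175,  0.5863663 ]), 'ft_torque': array([0.04697904, 0.04750047, 0.05794263]), 'gripper_width': 1.0001618352360855}
scene [[554.61270304   0.         318.77375688]
 [  0.         554.61270304 235.76304361]
 [  0.           0.           1.        ]] -0.014608273894300267 [[-0.52295361  0.51206889 -0.68139928  1.34358874]
 [ 0.85225063  0.32700466 -0.40833419  0.5622972 ]
 [ 0.01372551 -0.79426281 -0.6074193   0.84862676]
 [ 0.          0.          0.          1.        ]]
top [[495.66597988   0.         320.14770835]
 [  0.         495.66597988 233.09853602]
 [  0.           0.           1.        ]] 0.039566239651352475 [[ 0.0052515  -0.9983777   0.05669562  0.45143197]
 [-0.99985063 -0.00430873  0.01673803  0.08665768]
 [-0.01646659 -0.05677505 -0.99825119  1.27693386]
 [ 0.          0.          0.          1.        ]]
wrist [[365.37951902   0.         322.44088886]
 [  0.         365.37951902 240.35902247]
 [  0.           0.           1.        ]] 0.006223788372312915 [[ 1.27946792e-04 -9.52526231e-01 -3.04456503e-01  8.40768411e-02]
 [ 9.99999985e-01  8.70889043e-05  1.47779154e-04 -5.35702248e-05]
 [-1.14248737e-04 -3.04456517e-01  9.52526229e-01 -1.40825007e-01]
 [ 0.00000000e+00  0.00000000e+00  0.00000000e+00  1.00000000e+00]]
```

View pics/scene0.png

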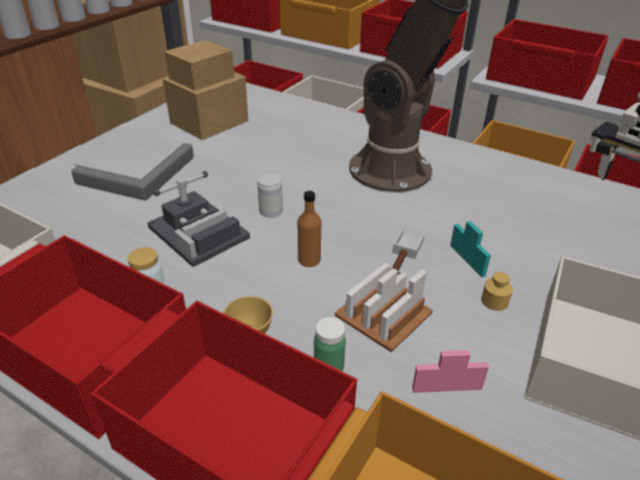

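View pics/top0.png

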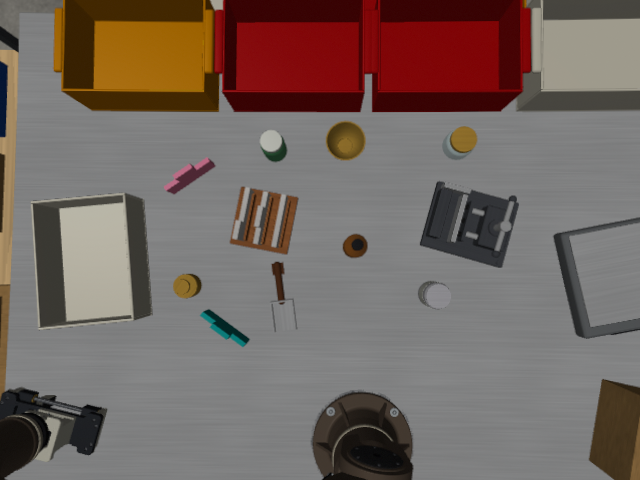

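View pics/wrist0.png

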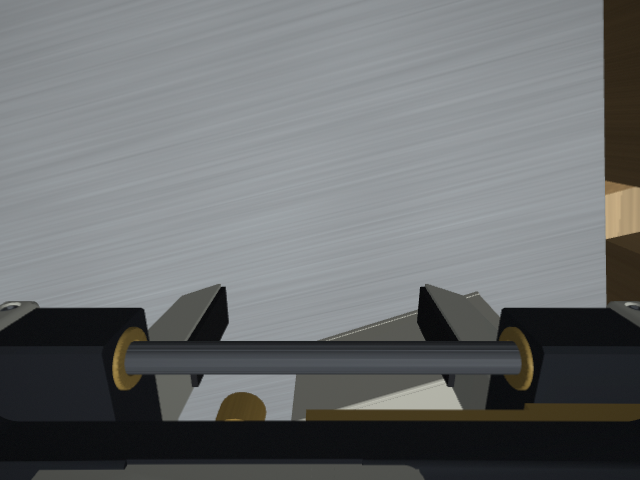

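The scene view shows the rack around (385,305) and the vise around (200,220). The top view has the rack at (264,220) and the vise at (470,223). Next I'll crop both.

```bash
cat > h.py <<'E'
import numpy as np, cv2
from cell import bot, eyes
from scipy.spatial.transform import Rotation as R
def und(px,d):
    K,k1=d["K"],d["k1"]
    x=(np.array(px,float)-[K[0,2],K[1,2]])/[K[0,0],K[1,1]]
    u=x.copy()
    for _ in range(20): u=x/(1+k1*(u**2).sum(-1,keepdims=True))
    return u
def T(d,obs=None):
    if "pose" in d: return np.array(d["pose"])
    M=np.eye(4); M[:3,:3]=R.from_quat(obs["eef_rot"]).as_matrix(); M[:3,3]=obs["ee_pos"]
    return M@d["tool_from_camera"]
def ray(px,d,obs=None):
    u=und(px,d); P=T(d,obs)
    v=np.concatenate([u,np.ones(u.shape[:-1]+(1,))],-1)@P[:3,:3].T
    return P[:3,3],v
def onz(px,z,d,obs=None):
    o,v=ray(np.atleast_2d(px),d,obs); return o+v*((z-o[2])/v[:,2:])
def proj(p,d,obs=None):
    P=np.linalg.inv(T(d,obs)); c=np.atleast_2d(p)@P[:3,:3].T+P[:3,3]
    s=c[:,:2]/c[:,2:]; s=s*(1+d["k1"]*(s**2).sum(1,keepdims=True))
    return s*[d["K"][0,0],d["K"][1,1]]+[d["K"][0,2],d["K"][1,2]]
E
python3 - <<'E'
import cv2
t=cv2.imread("pics/top0.png"); s=cv2.imread("pics/scene0.png")
c=lambda i,x,y,w,h,f:cv2.resize(i[y:y+h,x:x+w],None,fx=f,fy=f,interpolation=cv2.INTER_CUBIC)
cv2.imwrite("pics/c1.png",c(t,220,175,90,90,6.5))
cv2.imwrite("pics/c2.png",c(t,410,170,120,110,5.4))
cv2.imwrite("pics/c3.png",c(s,325,240,120,110,5.4))
cv2.imwrite("pics/c4.png",c(s,140,160,120,110,5.4))
E
```

```text
(no output)
```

View pics/c1.png

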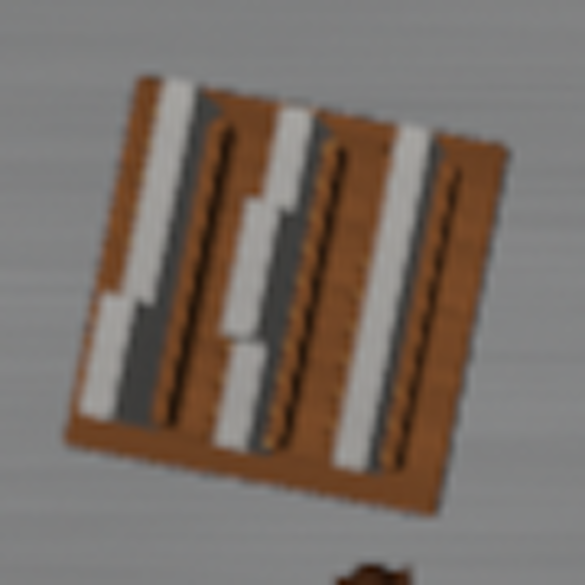

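View pics/c2.png

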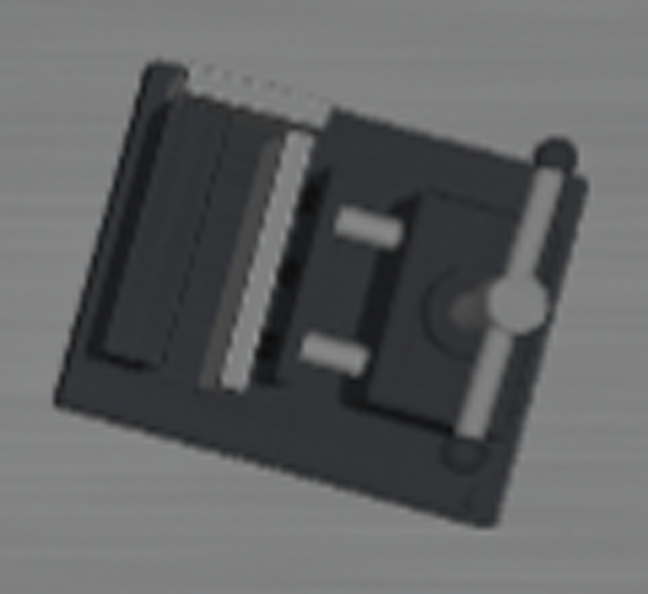

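View pics/c3.png

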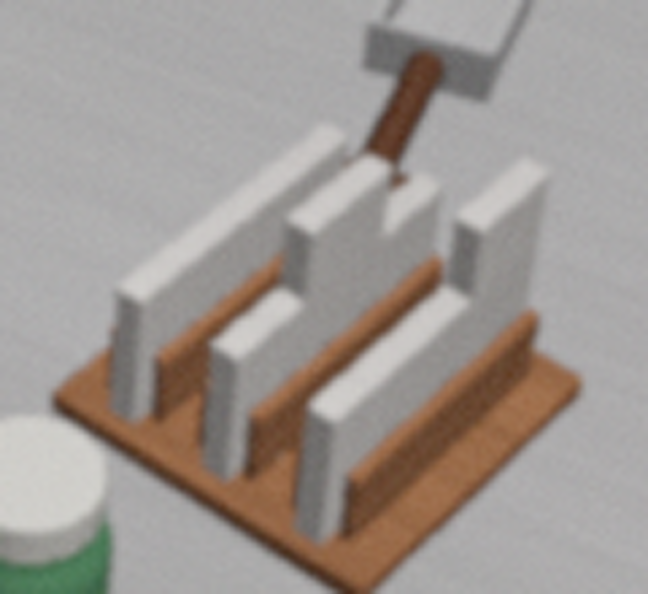

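View pics/c4.png

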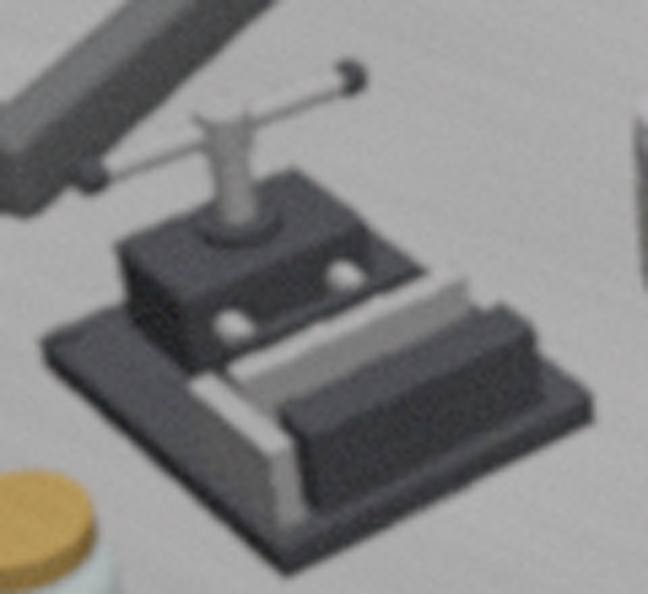

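Candidates in the top view:
- White tabbed board in the middle rack slot, (262,218).
- White step board in the left slot, (243,212).
- White plain board in the right slot, (281,220).
- Pink tabbed look-alike, (190,175).
- Turquoise tabbed look-alike, (225,328).

I choose the middle-slot board. Both crops show its tab in the middle and a shoulder at each end. Now to measure the poses.

```bash
cat > m.py <<'E'
from h import *
d=eyes.get_image("top"); s=eyes.get_image("scene")
def fit(loc,wor):
    loc=np.array(loc,float);wor=wor[:,:2]; a=loc-loc.mean(0);b=wor-wor.mean(0)
    th=np.arctan2((a[:,0]*b[:,1]-a[:,1]*b[:,0]).sum(),(a*b).sum())
    Rm=np.array([[np.cos(th),-np.sin(th)],[np.sin(th),np.cos(th)]])
    o=wor.mean(0)-Rm@loc.mean(0); print("o",o.round(4),"deg",np.degrees(th).round(2),"res mm",(1e3*(loc@Rm.T+o-wor)).round(1).tolist()); return o,th
def cp(c,f,off): return (np.array(c,float)+.5)/f-.5+off
print("rack top"); fit([[.075,.075],[.075,-.075],[-.075,-.075],[-.075,.075]],onz(cp([(140,75),(510,148),(438,515),(65,440)],6.5,[220,175]),.012,d))
print("rack scene (corner L, bottom, R)"); fit([[.075,-.075],[.075,.075],[-.075,.075]],onz(cp([(53,400),(365,597),(582,385)],5.4,[325,240]),.012,s))
print("vise top");fit([[-.085,.095],[-.085,-.115],[.085,-.115]],onz(cp([(55,403),(490,527),(585,178)],5.4,[410,170]),.02,d))
print("vise scene");fit([[.085,-.115],[.085,.095],[-.085,.095]],onz(cp([(42,345),(288,573),(592,408)],5.4,[140,160]),.02,s))
print("hub/balls top",onz(cp([(517,305),(555,155),(463,455)],5.4,[410,170]),.125,d))
print("balls scene",onz(cp([(350,77),(92,176),(228,117)],5.4,[140,160]),.125,s))
print("tab top",onz(cp([(248,200),(282,207),(255,338),(222,331)],6.5,[220,175]),.112,d))
print("jar cap top",onz([[357,244]],.19,d),"tin",onz([[437,296]],.1,d))
E
python3 m.py
```

```text
rack top
o [0.5568 0.2522] deg -10.86 res mm [[1.1, -0.2], [1.3, -0.7], [-0.9, 0.4], [-1.5, 0.5]]
rack scene (corner L, bottom, R)
o [0.557  0.2541] deg -10.23 res mm [[0.6, -1.4], [1.7, 0.1], [-2.3, 1.3]]
vise top
o [ 0.5518 -0.2568] deg -15.7 res mm [[-0.1, 1.7], [-0.5, -0.8], [0.6, -0.8]]
vise scene
o [ 0.5565 -0.2507] deg -16.21 res mm [[3.0, 0.4], [-0.5, -4.7], [-2.5, 4.3]]
hub/balls top [[ 0.53490121 -0.32050595  0.125     ]
 [ 0.59924166 -0.33741054  0.125     ]
 [ 0.47082984 -0.29687308  0.125     ]]
balls scene [[ 0.46849063 -0.29901984  0.125     ]
 [ 0.59406048 -0.3387771   0.125     ]
 [ 0.52510892 -0.32231415  0.125     ]]
tab top [[0.58269744 0.25417223 0.112     ]
 [0.580188   0.24176079 0.112     ]
 [0.53238199 0.25102129 0.112     ]
 [0.53487857 0.26304438 0.112     ]]
jar cap top [[0.48959193 0.02401194 0.19      ]] tin [[ 0.37165968 -0.16854757  0.1       ]]
```

The middle board's centre is about (0.557, 0.2525) with yaw about -10.8°. The vise origin is about (0.553, -0.257) with yaw about -16°. I'll move in for a closer wrist view of the rack.

{"method": "play_rows", "body": {"increments": [[[-0.58,-0.246,0],-3,0.35],[[-0.58,-0.246,0],-3,0.35],[[-0.58,-0.246,0],-3,0.35],[[-0.58,-0.246,0],-3,0.35],[[-0.58,-0.246,0],-3,0.35],[[-0.58,-0.246,0],-3,0.35],[[-0.58,-0.246,0],-3,0.35],[[-0.58,-0.246,0],-3,0.35],[[-0.58,-0.246,0],-3,0.35],[[-0.58,-0.246,0],-3,0.35],[[-0.58,-0.246,0],-3,0.35],[[-0.58,-0.246,0],-3,0.35],[[-0.58,-0.246,0],-3,0.35],[[-0.58,-0.246,0],-3,0.35],[[-0.58,-0.246,0],-3,0.35],[[-0.58,-0.246,0],-3,0.35],[[-0.58,-0.246,0],-3,0.35],[[-0.58,-0.246,0],-3,0.35],[[-0.58,-0.246,0],-3,0.35]]}}

```text
t: 1.83
ee_pos: [0.6528, 0.2306, 0.2435]
eef_rot: [0.094, 0.996, 0.0, -0.001]
force: [-0.5, 0.4, -1.4]
gripper_width: 0.348
```

```bash
python3 - <<'E'
from h import *
o=bot.get_obs(); d=eyes.get_image("wrist"); cv2.imwrite("pics/w1.png",d["color"][:,:,::-1])
import pickle; pickle.dump((o,d),open("w1.pkl","wb"))
print(o["t"],o["ee_pos"],o["eef_rot"],o["joint_pos"],o["gripper_width"],o["force"])
E
```

```text
1.8333 [0.65280506 0.23060705 0.2435227 ] [ 9.37200354e-02  9.95598362e-01  4.06348590e-04 -5.40377423e-04] [-0.52572768  0.54859351  0.18029721  1.39572365 -0.10153367  1.20684484
  1.04795458] 0.3480568592267076 [-0.52723066  0.36742005 -1.39882792]
```

View pics/w1.png

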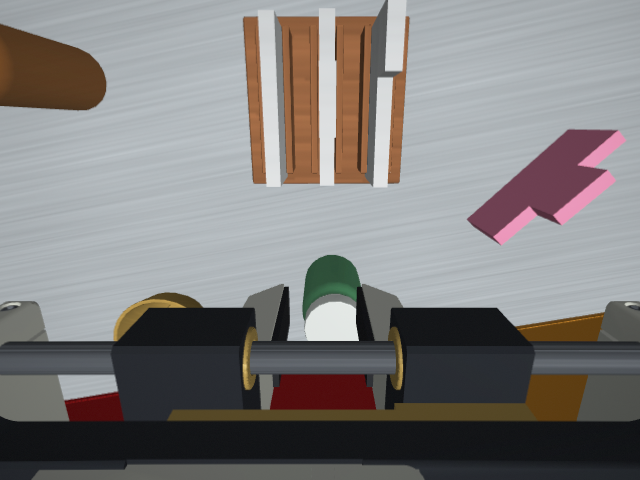

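The wrist view shows the rack with the middle board's top edge at column ~327, rows 10–185. I'll compare it with the model prediction.

```bash
python3 - <<'E'
from h import *; import pickle
o,d=pickle.load(open("w1.pkl","rb"))
im=d["color"][:,:,::-1].copy()
c=np.array([.557,.2525]); th=np.radians(-10.8)
def W(x,y,z): return [c[0]+x*np.cos(th)-y*np.sin(th),c[1]+x*np.sin(th)+y*np.cos(th),z]
big=cv2.resize(im[0:200,230:420],None,fx=4,fy=4,interpolation=cv2.INTER_CUBIC)[:600]
pts=proj([W(x,y,.112) for x in(-.025,.025) for y in(-.006,.006)]+[W(x,y,.077) for x in(-.065,.065) for y in(-.006,.006)],d,o)
print(pts.round(1).tolist())
for p in pts: cv2.circle(big,tuple(int(v) for v in ((p-[230,0])*4+1.5)),3,(0,0,255),-1)
cv2.imwrite("pics/w1b.png",big[:600])
# far top edge of main (x=+.065) and near
print("yaw",np.degrees(2*np.arctan2(o["eef_rot"][0],o["eef_rot"][1])))
E
```

```text
[[318.8, 62.9], [336.5, 63.0], [318.9, 139.6], [335.6, 139.6], [319.1, 10.4], [335.4, 10.4], [319.4, 187.1], [333.6, 187.1]]
yaw 10.755311578029866
```

View pics/w1b.png

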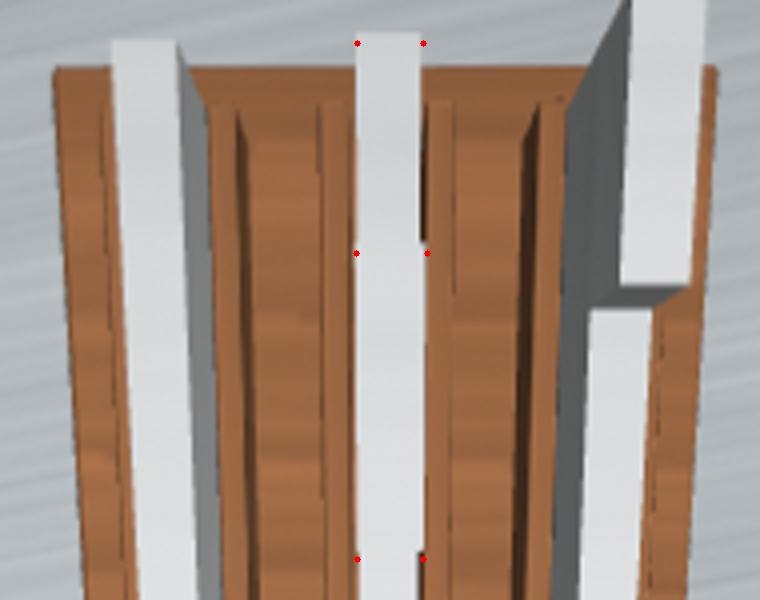

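The board is about 1.5 mm nearer the robot than the estimate. Going above the tab.

{"method": "play_rows", "body": {"increments": [[[0.034,0.001,0.0],0,0.35],[[0.067,0.002,0.01],0,0.35],[[0.1,0.003,0.04],0,0.35],[[0.1,0.003,0.07],0,0.35],[[0.1,0.003,0.09],0,0.35],[[0.1,0.003,0.09],0,0.35],[[0.1,0.003,0.09],0,0.35]]}}

```text
t: 2.47
ee_pos: [0.5551, 0.2517, 0.1537]
eef_rot: [0.094, 0.996, -0.0, -0.001]
force: [0.9, -0.3, 0.1]
gripper_width: 0.354
```

```bash
python3 - <<'E'
from h import *
o=bot.get_obs(); d=eyes.get_image("wrist"); cv2.imwrite("pics/w2.png",d["color"][:,:,::-1])
s=eyes.get_image("scene"); cv2.imwrite("pics/s2.png",cv2.resize(s["color"][200:360,300:500,::-1],None,fx=3.5,fy=3.5,interpolation=cv2.INTER_CUBIC))
print(o["t"],o["ee_pos"],o["eef_rot"],o["joint_pos"],o["gripper_width"],o["force"])
E
```

```text
2.4667 [0.55514786 0.25167569 0.15371629] [ 9.37378647e-02  9.95596647e-01 -2.69520286e-04 -6.74964789e-04] [-0.61839256  0.49523964  0.15152784  1.72628176 -0.09008649  0.92825396
  0.95238417] 0.3544096070610525 [ 0.86808246 -0.26535938  0.14233251]
```

View pics/w2.png

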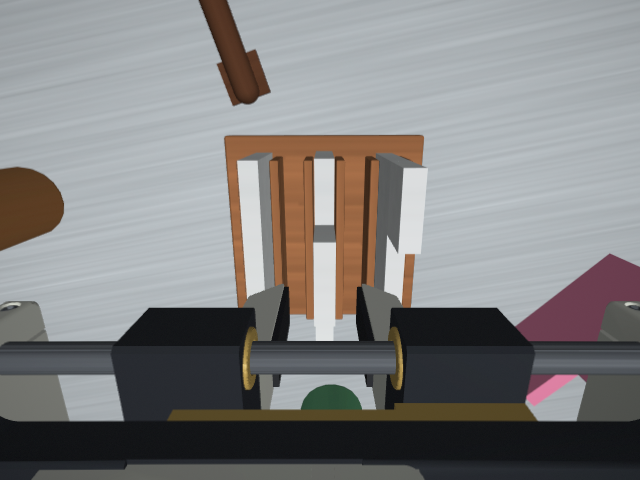

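View pics/s2.png

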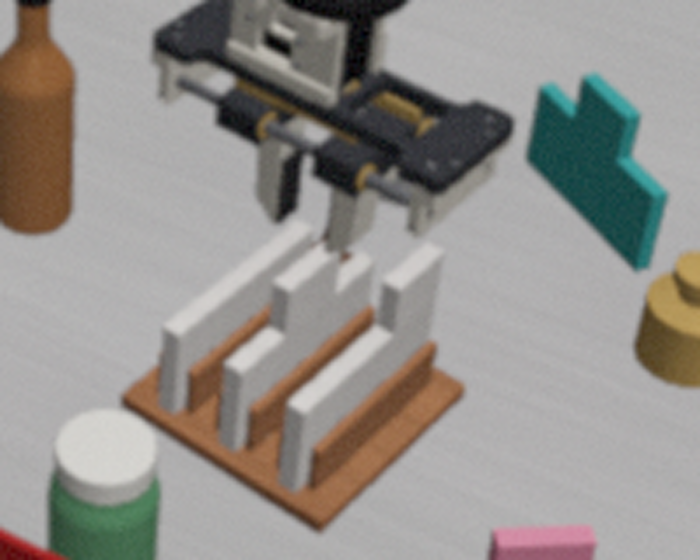

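Near tab edge at (324,228), fingers at columns ~288 and ~358, so the tab is centred between the fingers. Descend and close.

```bash
python3 - <<'E'
from h import *
o=bot.get_obs(); d=eyes.get_image("wrist")
p=onz([[313,227],[336,227]],.112,d,o); M=R.from_quat(o["eef_rot"]).as_matrix()
print((p-o["ee_pos"])@M)
E
```

```text
[[ 0.03254295 -0.00489826  0.04335604]
 [ 0.03253877  0.00713361  0.04337511]]
```

{"method": "play_rows", "body": {"increments": [[[0,0,0.025],0,0.35],[[0,0,0.045],0,0.35],[[0,0,0.053],0,0.35],[[0,0,0.053],0,0.35],[[0,0,0.053],0,0.2],[[0,0,0.053],0,0.0],[[0,0,0.053],0,0.0],[[0,0,0.053],0,0.0],[[0,0,0.053],0,0.0],[[0,0,0.053],0,0.0],[[0,0,0.053],0,0.0],[[0,0,0.053],0,0.0]]}}

```text
t: 3.62
ee_pos: [0.5569, 0.2511, 0.1019]
eef_rot: [0.095, 0.996, 0.001, 0.001]
force: [-1.5, -1.2, 6.4]
gripper_width: 0.13
```

The grip holds at 12 mm (opening 0.13). Lifting straight up.

{"method": "play_rows", "body": {"increments": [[[0,0,-0.015],0,0],[[0,0,-0.04],0,0],[[0,0,-0.075],0,0],[[0,0,-0.115],0,0],[[0,0,-0.15],0,0],[[0,0,-0.185],0,0],[[0,0,-0.21],0,0],[[0,0,-0.21],0,0],[[0,0,-0.21],0,0]]}}

```text
t: 4.37
ee_pos: [0.5567, 0.2511, 0.3123]
eef_rot: [0.095, 0.996, 0.001, 0.001]
force: [-0.6, -0.8, -0.9]
gripper_width: 0.128
```

```bash
python3 - <<'E'
from h import *
o=bot.get_obs(); 
s=eyes.get_image("scene"); cv2.imwrite("pics/s3.png",s["color"][:,:,::-1])
print(o["t"],o["ee_pos"],o["eef_rot"],o["joint_pos"],o["gripper_width"],o["force"])
E
```

```text
4.3667 [0.5567405  0.25106515 0.31233113] [9.46065562e-02 9.95513423e-01 9.62461094e-04 1.30270565e-03] [-0.6367949   0.36282417  0.17889754  1.51959019 -0.06658711  1.26189016
  0.93204547] 0.12777901370959638 [-0.64216411 -0.81023871 -0.86348731]
```

View pics/s3.png

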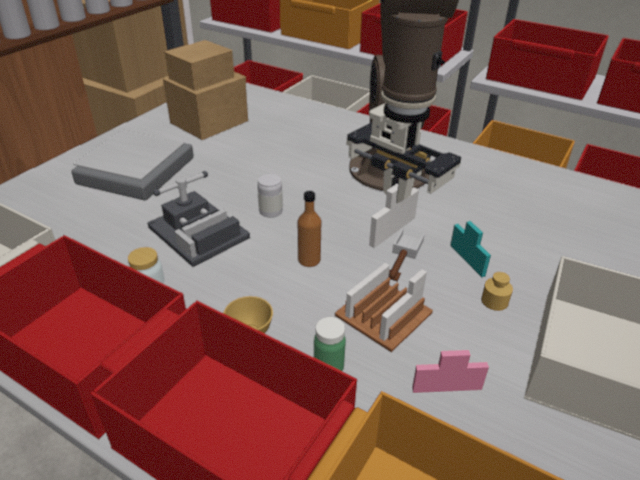

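The board is held upright and the others are undisturbed. Moving on to view the vise.

{"method": "play_rows", "body": {"increments": [[[-0.01,-0.02,0],0,0],[[-0.023,-0.055,0],0.5,0],[[-0.038,-0.092,0],1,0],[[-0.053,-0.13,0],1.5,0],[[-0.069,-0.167,0],2,0],[[-0.084,-0.204,0],2.5,0],[[-0.1,-0.241,0],3,0],[[-0.115,-0.278,0],3.5,0],[[-0.13,-0.315,0],4,0],[[-0.146,-0.352,0],4.5,0],[[-0.161,-0.389,0],5,0],[[-0.176,-0.426,0],5,0],[[-0.19,-0.46,0],5,0],[[-0.2,-0.482,0],5,0],[[-0.203,-0.49,0],5,0],[[-0.203,-0.49,0],5,0],[[-0.203,-0.49,0],5,0],[[-0.203,-0.49,0],5,0]]}}

```text
t: 5.92
ee_pos: [0.6634, -0.2662, 0.3098]
eef_rot: [0.137, 0.991, 0.001, -0.001]
force: [0.0, 0.2, -0.6]
gripper_width: 0.134
```

```bash
python3 - <<'E'
from h import *
import pickle
o=bot.get_obs(); d=eyes.get_image("wrist"); cv2.imwrite("pics/w4.png",d["color"][:,:,::-1])
pickle.dump((o,d),open("w4.pkl","wb"))
print(o["t"],o["ee_pos"],o["eef_rot"],o["joint_pos"],o["gripper_width"],o["force"])
E
```

```text
5.9167 [ 0.66344385 -0.26620041  0.30982425] [ 1.36864894e-01  9.90589090e-01  8.97807649e-04 -6.70713441e-04] [ 0.11642078  0.56418645  0.34287494  1.23203112 -0.18563152  1.37721792
  1.74203332] 0.13355285883090132 [ 0.01244616  0.18840985 -0.59206753]
```

View pics/w4.png

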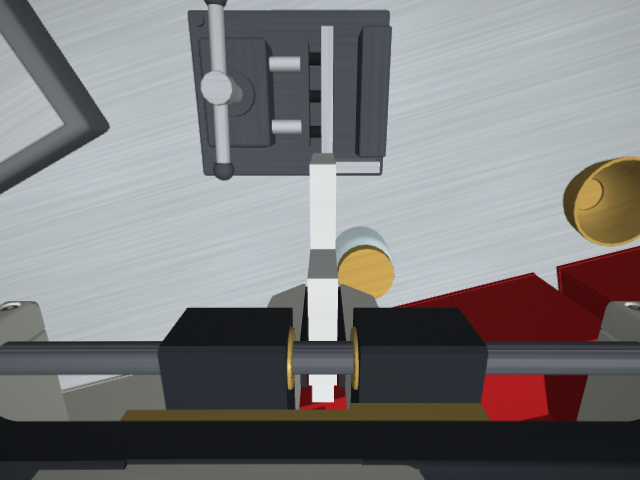

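The wrist view shows the vise clearly. The base corners are near (189,10), (390,10), (382,175) and (204,175), the fixed jaw is at columns 360–390, and the end stop is at (360,167). I'll zoom in.

```bash
python3 - <<'E'
import cv2
i=cv2.imread("pics/w4.png")
cv2.imwrite("pics/w4b.png",cv2.resize(i[0:190,180:400],None,fx=3.5,fy=3.1,interpolation=cv2.INTER_CUBIC)[:600])
cv2.imwrite("pics/w4c.png",cv2.resize(i[130:190,300:400],None,fx=8,fy=8,interpolation=cv2.INTER_CUBIC)[:600])
E
```

```text
(no output)
```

View pics/w4b.png

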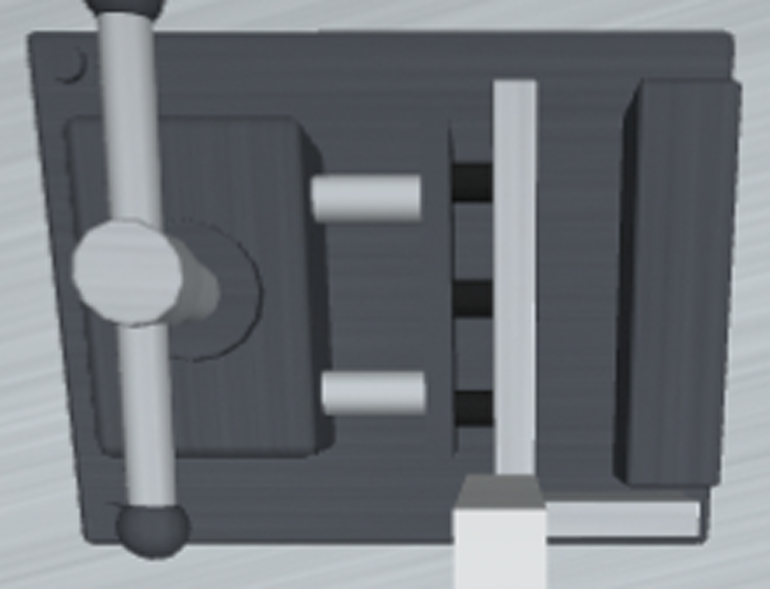

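View pics/w4c.png

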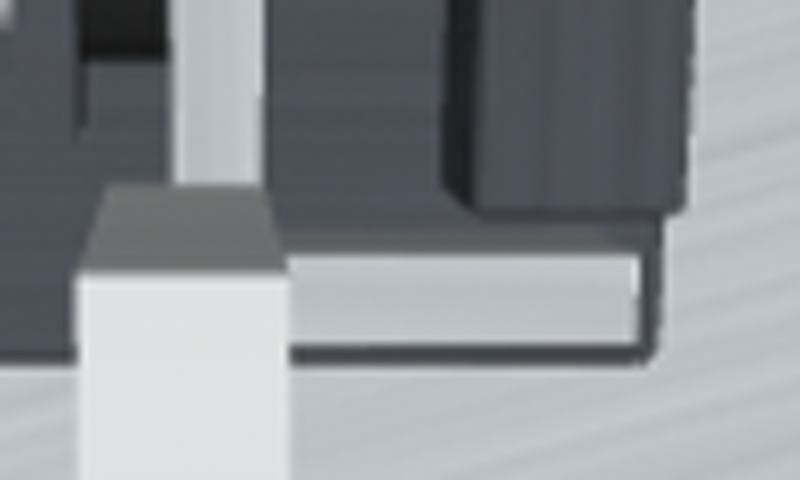

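```bash
cat > m2.py <<'E'
from h import *; import pickle
o,d=pickle.load(open("w4.pkl","rb"))
cb=lambda c:(np.array(c,float)+.5)/[3.5,3.1]-.5+[180,0]
cc=lambda c:(np.array(c,float)+.5)/8-.5+[300,130]
def fit(loc,wor):
    loc=np.array(loc,float);wor=wor[:,:2]; a=loc-loc.mean(0);b=wor-wor.mean(0)
    th=np.arctan2((a[:,0]*b[:,1]-a[:,1]*b[:,0]).sum(),(a*b).sum())
    Rm=np.array([[np.cos(th),-np.sin(th)],[np.sin(th),np.cos(th)]])
    q=wor.mean(0)-Rm@loc.mean(0); print("o",q.round(4),"deg",np.degrees(th).round(2),"res mm",(1e3*(loc@Rm.T+q-wor)).round(1).tolist()); return q,Rm
q,Rm=fit([[-.085,-.115],[-.085,.095],[.085,.095],[.085,-.115]],onz(cb([(28,31),(733,31),(706,543),(84,543)]),.02,d,o))
V=lambda w:((w[:,:2]-q)@Rm*1e3).round(1)
print("fixed jaw top edge (expect y62, x-60,60)",V(onz(cb([(642,82),(630,482)]),.066,d,o)).tolist())
print("jaw face top .064",V(onz(cb([(536,82),(535,470)]),.064,d,o)).tolist())
print("stop face top (expect x 65)",V(onz(cc([(300,253),(630,253)]),.062,d,o)).tolist())
print("hub",V(onz(cb([(127,272)]),.138,d,o)).tolist(),"balls",V(onz(cb([(152,528),(125,-8)]),.125,d,o)).tolist())
print("tcp",V(o["ee_pos"][None]), "tool yaw",np.degrees(2*np.arctan2(o["eef_rot"][0],o["eef_rot"][1])))
# board near end in tool: top edge of end at shoulder z = TCP -? shoulder .065 above bottom; 
M=R.from_quat(o["eef_rot"]).as_matrix()
z=o["ee_pos"][2]+.112-.1017-.035
p=onz(cc([(76,273),(290,273)]),z,d,o); print("board end tool",((p-o["ee_pos"])@M*1e3).round(1).tolist())
p=onz([[308,279],[338,279]],z+.035,d,o); print("tab near end tool",((p-o["ee_pos"])@M*1e3).round(1).tolist())
E
python3 m2.py
```

```text
o [ 0.5494 -0.2596] deg -15.71 res mm [[-1.3, -1.2], [-0.3, 1.7], [1.1, 0.9], [0.5, -1.3]]
fixed jaw top edge (expect y62, x-60,60) [[-59.0, 62.7], [58.1, 63.1]]
jaw face top .064 [[-59.5, 34.6], [54.3, 35.2]]
stop face top (expect x 65) [[64.5, 40.1], [64.6, 83.2]]
hub [[0.0, -59.5]] balls [[66.1, -62.8], [-65.3, -57.6]]
tcp [[111.5  24.5]] tool yaw 15.732952990765236
board end tool [[67.0, -6.0, 24.8], [67.0, 5.9, 24.8]]
tab near end tool [[26.6, -5.7, -10.3], [26.6, 6.0, -10.2]]
```

Everything is consistent: the jaw gap runs from y = 35 to 62, the stop is at x = 64.5, and the board centre sits 1.8 mm off the TCP in tool x. Moving over the slot and part-way down.

{"method": "play_rows", "body": {"increments": [[[0.03,0.006,0],0,0],[[0.065,0.014,0],0,0],[[0.095,0.02,0],0,0],[[0.1125,0.0243,0.02],0,0],[[0.1125,0.0243,0.055],0,0],[[0.1125,0.0243,0.09],0,0],[[0.1125,0.0243,0.115],0,0],[[0.1125,0.0243,0.12],0,0],[[0.1125,0.0243,0.12],0,0],[[0.1125,0.0243,0.12],0,0]]}}

```text
t: 6.8
ee_pos: [0.5625, -0.214, 0.1921]
eef_rot: [0.137, 0.991, -0.0, 0.001]
force: [0.1, 0.2, -0.1]
gripper_width: 0.13
```

```bash
cat > st.py <<'E'
from h import *
import sys
q=np.array([.5494,-.2596]);th=np.radians(-15.71);Rm=np.array([[np.cos(th),-np.sin(th)],[np.sin(th),np.cos(th)]])
n=sys.argv[1]
o=bot.get_obs(); d=eyes.get_image("wrist"); cv2.imwrite(f"pics/w{n}.png",d["color"][:,:,::-1])
import pickle; pickle.dump((o,d),open(f"w{n}.pkl","wb"))
s=eyes.get_image("scene"); cv2.imwrite(f"pics/s{n}.png",cv2.resize(s["color"][120:290,120:300,::-1],None,fx=3.5,fy=3.5,interpolation=cv2.INTER_CUBIC))
print(o["t"],"vise tcp mm",((o["ee_pos"][:2]-q)@Rm*1e3).round(2),"z",o["ee_pos"][2].round(4),"yaw",np.degrees(2*np.arctan2(o["eef_rot"][0],o["eef_rot"][1])).round(2),o["eef_rot"].round(4),"j",o["joint_pos"].round(2),"g",round(o["gripper_width"],3))
f=o["force"]; print("F vise",(f[:2]@Rm).round(2),f[2].round(2),"T",o["ft_torque"].round(2))
E
python3 st.py 5
```

```text
6.8 vise tcp mm [ 0.3  47.47] z 0.1921 yaw 15.79 [ 1.374e-01  9.905e-01 -0.000e+00  7.000e-04] j [ 0.05  0.45  0.32  1.72 -0.16  1.    1.72] g 0.13
F vise [0.06 0.21] -0.1 T [-0.05  0.03 -0.02]
```

View pics/w5.png

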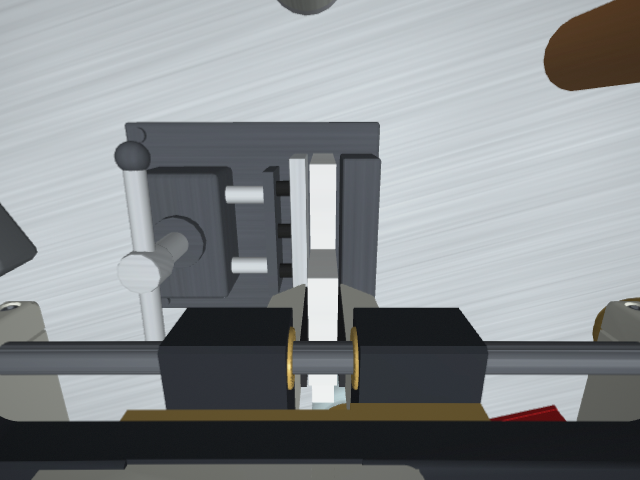

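View pics/s5.png

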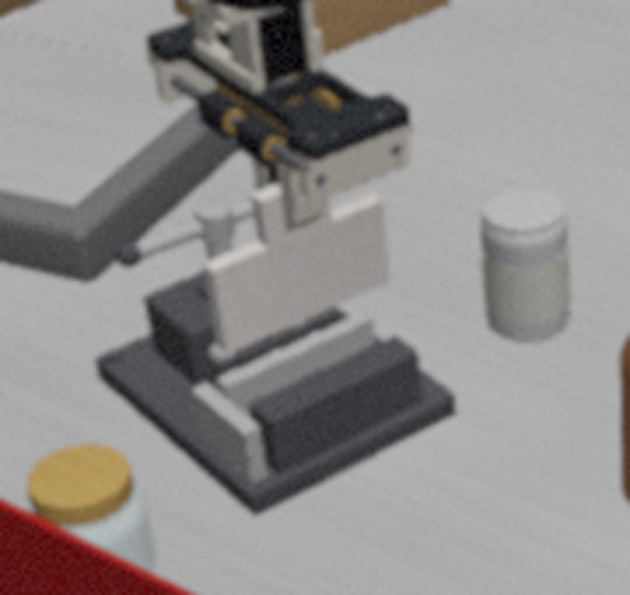

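Board at x ≈ -1.5, y ≈ 47.7. I'll back off 2.5 mm from the stop and lower it.

{"method": "play_rows", "body": {"increments": [[[0.0025,0.001,0.01],0,0],[[0.0025,0.001,0.035],0,0],[[0.0025,0.001,0.055],0,0],[[0.0025,0.001,0.07],0,0],[[0.0025,0.001,0.077],0,0],[[0.0025,0.001,0.08],0,0],[[0.0025,0.001,0.08],0,0]]}}

```text
t: 7.48
ee_pos: [0.5596, -0.2129, 0.1109]
eef_rot: [0.138, 0.99, 0.0, 0.0]
force: [0.1, -0.6, -0.8]
gripper_width: 0.125
```

```bash
python3 st.py 6
```

```text
7.4833 vise tcp mm [-2.81 47.67] z 0.1109 yaw 15.87 [0.138  0.9904 0.     0.    ] j [ 0.07  0.54  0.29  1.8  -0.2   0.83  1.75] g 0.125
F vise [ 0.24 -0.56] -0.83 T [-0.02  0.01 -0.04]
```

View pics/s6.png

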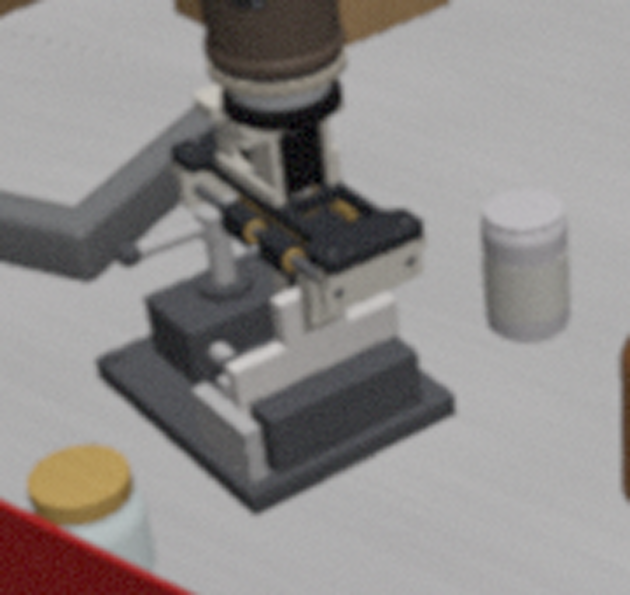

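View pics/w6.png

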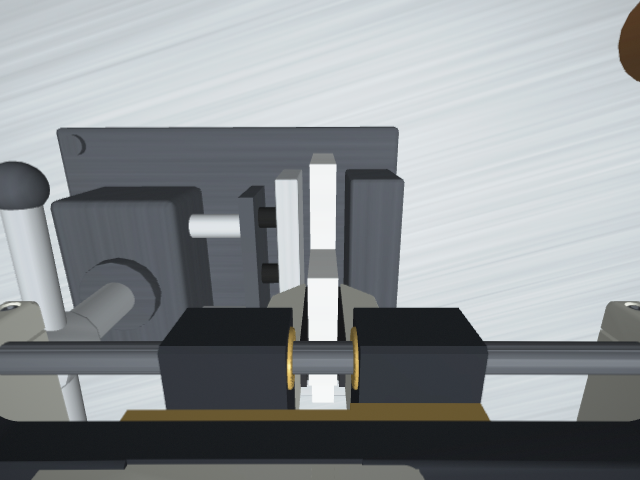

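The board is between the jaws with clearance and no contact force. Sliding it towards the stop.

{"method": "play_rows", "body": {"increments": [[[-0.001,0,0],0,0],[[-0.002,0,0],0,0],[[-0.003,0,0],0,0],[[-0.004,0,0],0,0],[[-0.004,0,0],0,0]]}}

```text
t: 8.0
ee_pos: [0.5638, -0.214, 0.1109]
eef_rot: [0.138, 0.99, -0.0, 0.0]
force: [0.5, 0.3, -1.8]
gripper_width: 0.128
```

```bash
python3 st.py 7
```

```text
8.0 vise tcp mm [ 1.52 47.77] z 0.1109 yaw 15.85 [ 1.379e-01  9.904e-01 -0.000e+00  3.000e-04] j [ 0.08  0.54  0.29  1.79 -0.2   0.83  1.75] g 0.128
F vise [0.44 0.46] -1.82 T [-0.03  0.03 -0.01]
```

{"method": "play_rows", "body": {"increments": [[[-0.0005,0,0],0,0],[[-0.001,0,0],0,0],[[-0.0015,0,0],0,0],[[-0.002,0,0],0,0],[[-0.002,0,0],0,0]]}}

```text
t: 8.52
ee_pos: [0.5642, -0.2142, 0.1104]
eef_rot: [0.138, 0.99, 0.0, -0.001]
force: [-5.3, 1.6, 1.8]
gripper_width: 0.129
```

```bash
python3 st.py 8
```

```text
8.5167 vise tcp mm [ 1.99 47.72] z 0.1104 yaw 15.87 [ 1.380e-01  9.904e-01  3.000e-04 -1.200e-03] j [ 0.08  0.55  0.29  1.79 -0.2   0.84  1.75] g 0.129
F vise [-5.52  0.11] 1.85 T [ 0.35  1.08 -0.  ]
```

It touches the stop (-5.5 N). I'll ease back 1 mm, lower it to the floor, and release.

{"method": "play_rows", "body": {"increments": [[[0.001,0,0],0,0],[[0.001,0,0.0005],0,0],[[0.001,0,0.001],0,0],[[0.001,0,0.0015],0,0],[[0.001,0,0.0015],0,0]]}}

```text
t: 9.03
ee_pos: [0.564, -0.2142, 0.1099]
eef_rot: [0.138, 0.99, 0.0, -0.0]
force: [-6.9, 2.4, 9.1]
gripper_width: 0.13
```

```bash
python3 st.py 9
```

```text
9.0333 vise tcp mm [ 1.78 47.69] z 0.1099 yaw 15.86 [ 1.380e-01  9.904e-01  2.000e-04 -2.000e-04] j [ 0.08  0.55  0.29  1.79 -0.2   0.83  1.75] g 0.13
F vise [-7.34  0.47] 9.06 T [0.49 1.49 0.03]
```

Floor contact (9 N up). Releasing.

{"method": "play_rows", "body": {"increments": [[[0.001,0,0],0,0.15],[[0.001,0,0],0,0.25],[[0.001,0,0],0,0.35],[[0.001,0,0],0,0.35],[[0.001,0,0],0,0.35],[[0.001,0,0],0,0.35],[[0.001,0,-0.02],0,0.35],[[0.001,0,-0.05],0,0.35],[[0.001,0,-0.08],0,0.35],[[0.001,0,-0.1],0,0.35],[[0.001,0,-0.1],0,0.35]]}}

```text
t: 10.05
ee_pos: [0.5657, -0.215, 0.2139]
eef_rot: [0.138, 0.99, -0.0, 0.004]
force: [1.0, -0.1, 0.0]
gripper_width: 0.346
```

```bash
python3 st.py 10
```

```text
10.05 vise tcp mm [ 3.61 47.3 ] z 0.2139 yaw 15.87 [ 1.381e-01  9.904e-01 -5.000e-04  3.700e-03] j [ 0.05  0.43  0.32  1.69 -0.16  1.04  1.71] g 0.346
F vise [0.97 0.18] 0.03 T [0.01 0.01 0.03]
```

View pics/s10.png

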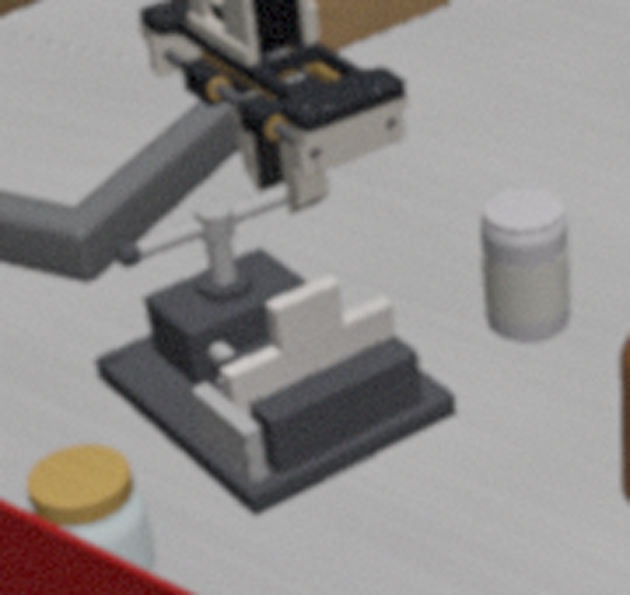

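View pics/w10.png

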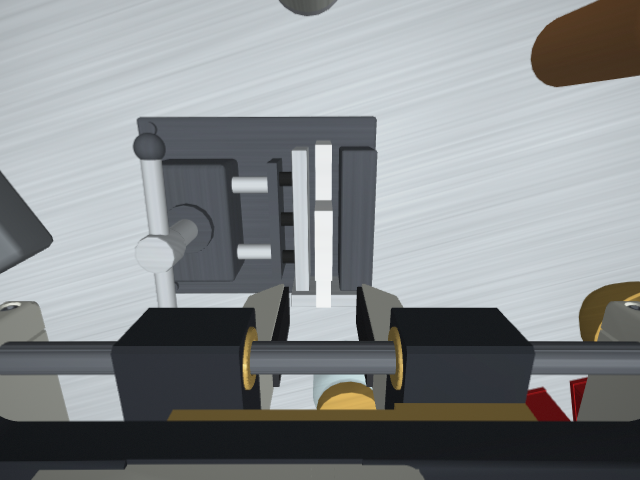

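The board stands free and upright against the stop. Now I'll move over the T-handle axis with the fingers straddling the hub, about 50° ahead of the bar. Each finger will push one arm of the bar from its side, so the pair acts as a couple.

{"method": "play_rows", "body": {"increments": [[[0.001,-0.03,0],7,0.65],[[0.002,-0.06,0],14,0.65],[[0.003,-0.09,0],21,0.65],[[0.0035,-0.107,0],28,0.65],[[0.0035,-0.107,0],34,0.65],[[0.0035,-0.107,0],40,0.65],[[0.0035,-0.107,0],40,0.65],[[0.0035,-0.107,0],40,0.65]]}}

```text
t: 10.82
ee_pos: [0.5304, -0.3154, 0.2079]
eef_rot: [0.467, 0.884, -0.0, -0.001]
force: [-0.5, -0.2, 0.1]
gripper_width: 0.648
```

```bash
python3 st.py 11
```

```text
10.8167 vise tcp mm [ -3.18 -58.86] z 0.2079 yaw 55.66 [ 4.669e-01  8.843e-01 -2.000e-04 -1.000e-03] j [ 0.1   0.48  0.51  1.67 -0.26  1.06  1.29] g 0.648
F vise [-0.43 -0.38] 0.06 T [-0.09  0.02 -0.06]
```

View pics/w11.png

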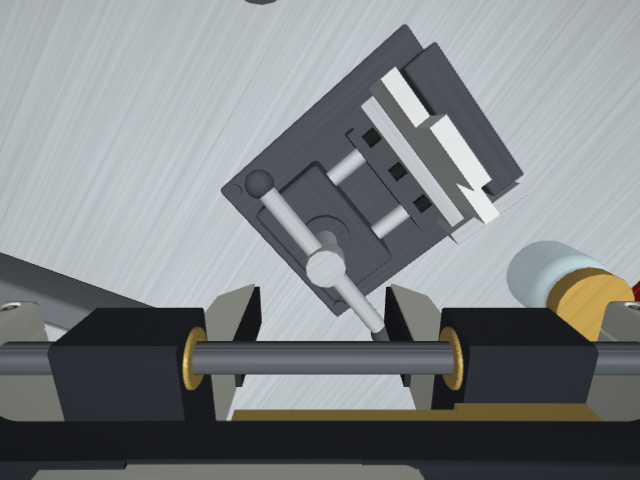

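View pics/s11.png

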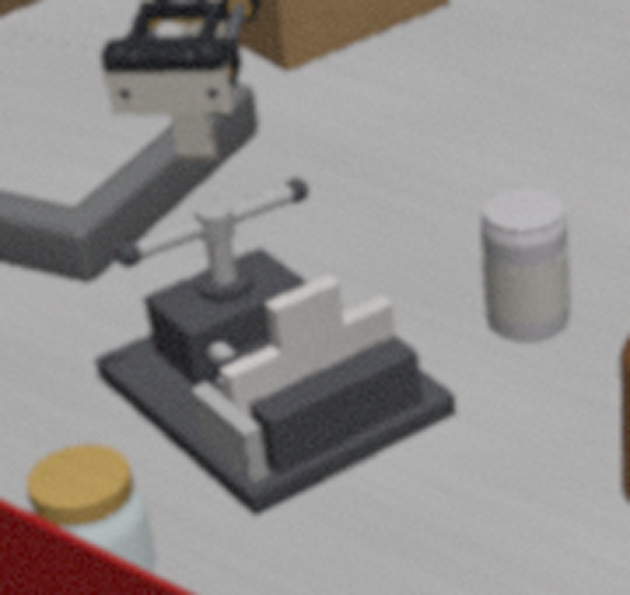

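{"method": "play_rows", "body": {"increments": [[[-0.003,0.0014,0.015],0,0.65],[[-0.003,0.0014,0.03],0,0.65],[[-0.003,0.0014,0.04],0,0.65],[[-0.003,0.0014,0.04],0,0.65],[[-0.003,0.0014,0.04],0,0.65]]}}

```text
t: 11.33
ee_pos: [0.5333, -0.3174, 0.1688]
eef_rot: [0.468, 0.884, -0.0, -0.001]
force: [-0.6, -0.9, 0.4]
gripper_width: 0.649
```

```bash
python3 st.py 12; python3 - <<'E'
from h import *; import pickle
o,d=pickle.load(open("w11.pkl","rb")); M=R.from_quat(o["eef_rot"]).as_matrix()
# hub top, and visible ball
p=onz([[325.5,268]],.134,d,o); print(p,((p-o["ee_pos"])@M*1e3).round(1))
p=onz([[259,184]],.125,d,o); print("ball",p)
E
```

```text
11.3333 vise tcp mm [  0.17 -59.99] z 0.1688 yaw 55.8 [ 4.679e-01  8.838e-01 -0.000e+00 -7.000e-04] j [ 0.12  0.53  0.49  1.7  -0.29  0.99  1.31] g 0.649
F vise [-0.38 -1.05] 0.38 T [-0.05 -0.02  0.01]
[[ 0.53298325 -0.31741047  0.134     ]] [[-3.2  1.1 73.9]]
ball [[ 0.47011144 -0.29775449  0.125     ]]
```

TCP (0.5333, -0.3174) matches the hub at (0.5330, -0.3174). Descend, then start turning.

{"method": "play_rows", "body": {"increments": [[[0,0,0.015],0,0.65],[[0,0,0.03],0,0.65],[[0,0,0.039],0,0.65],[[0,0,0.039],0,0.65],[[0,0,0.039],6,0.65],[[0,0,0.039],12,0.65],[[0,0,0.039],18,0.65],[[0,0,0.039],24,0.65],[[0,0,0.039],29,0.65],[[0,0,0.039],34,0.65],[[0,0,0.039],39,0.65],[[0,0,0.039],44,0.65],[[0,0,0.039],44,0.65]]}}

```text
t: 12.52
ee_pos: [0.5342, -0.318, 0.1313]
eef_rot: [0.766, 0.642, 0.0, 0.001]
force: [0.1, 0.4, 0.6]
gripper_width: 0.649
```

```bash
python3 st.py 13
```

```text
12.5167 vise tcp mm [  1.18 -60.3 ] z 0.1313 yaw 100.05 [7.663e-01 6.424e-01 1.000e-04 6.000e-04] j [ 0.    0.61  0.69  1.75 -0.47  0.95  0.7 ] g 0.649
F vise [-0.01  0.4 ] 0.61 T [-0.11  0.1   0.08]
```

View pics/w13.png

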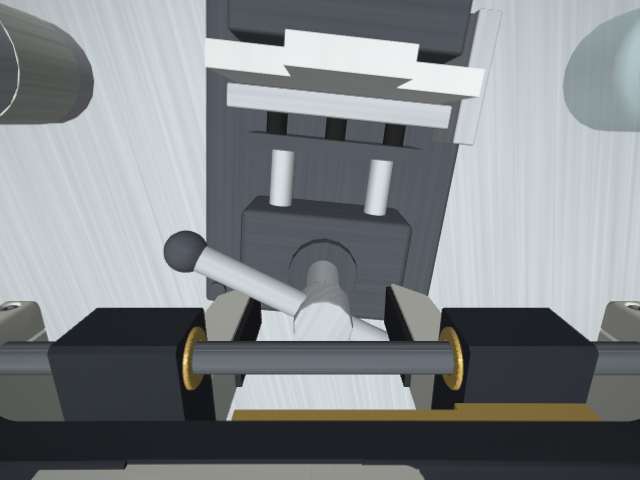

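View pics/s13.png

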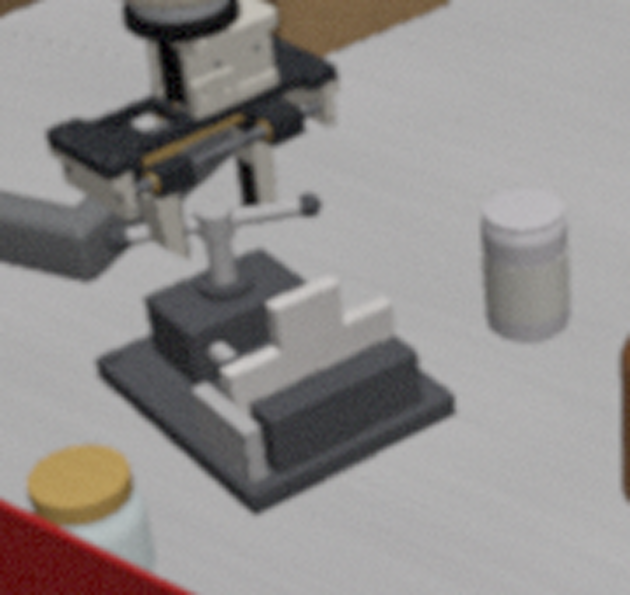

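The fingers now push the bar, with its visible ball at (186,251), and the handle follows. Continue turning.

{"method": "play_rows", "body": {"increments": [[[0,0,0],5,0.65],[[0,0,0],10,0.65],[[0,0,0],15,0.65],[[0,0,0],20,0.65],[[0,0,0],25,0.65],[[0,0,0],30,0.65],[[0,0,0],35,0.65],[[0,0,0],40,0.65],[[0,0,0],45,0.65],[[0,0,0],50,0.65],[[0,0,0],55,0.65],[[0,0,0],60,0.65],[[0,0,0],65,0.65],[[0,0,0],70,0.65]]}}

```text
t: 13.78
ee_pos: [0.5343, -0.3179, 0.1309]
eef_rot: [0.996, 0.088, 0.001, 0.0]
force: [0.0, -0.1, 2.7]
gripper_width: 0.649
```

```bash
python3 st.py 14
```

```text
13.7833 vise tcp mm [  1.22 -60.17] z 0.1309 yaw 169.89 [9.961e-01 8.820e-02 6.000e-04 1.000e-04] j [-0.17  0.74  1.01  1.76 -0.71  1.06 -0.29] g 0.649
F vise [ 0.05 -0.11] 2.72 T [-0.17  0.13  0.32]
```

View pics/w14.png

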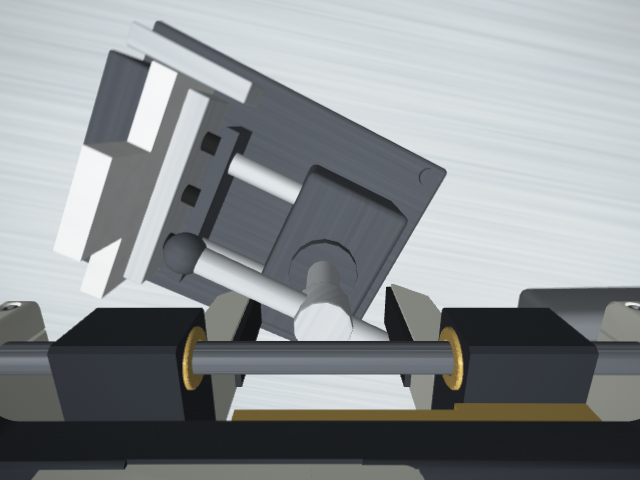

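View pics/s14.png

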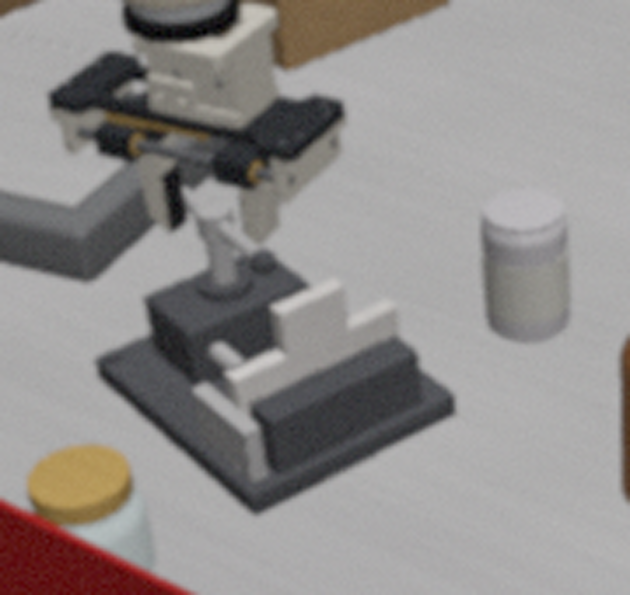

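Handle at about 2.1 rad and the torque equals free friction (0.32), so it isn't clamped yet. Turning further.

{"method": "play_rows", "body": {"increments": [[[0,0,0],4,0.65],[[0,0,0],8,0.65],[[0,0,0],12,0.65],[[0,0,0],16,0.65],[[0,0,0],20,0.65],[[0,0,0],24,0.65],[[0,0,0],28,0.65],[[0,0,0],32,0.65],[[0,0,0],35,0.65],[[0,0,0],38,0.65],[[0,0,0],38,0.65]]}}

```text
t: 14.8
ee_pos: [0.5343, -0.3179, 0.1306]
eef_rot: [0.971, -0.239, 0.0, 0.0]
force: [1.5, -1.1, 2.9]
gripper_width: 0.652
```

```bash
python3 st.py 15
```

```text
14.8 vise tcp mm [  1.27 -60.18] z 0.1306 yaw 207.69 [ 9.709e-01 -2.393e-01  5.000e-04  1.000e-04] j [-0.23  0.83  1.17  1.77 -0.84  1.15 -0.83] g 0.652
F vise [ 1.78 -0.61] 2.9 T [-0.11 -0.19  0.27]
```

View pics/w15.png

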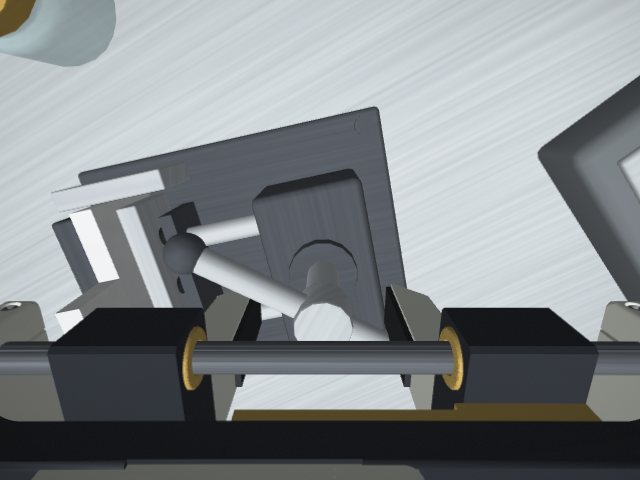

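View pics/s15.png

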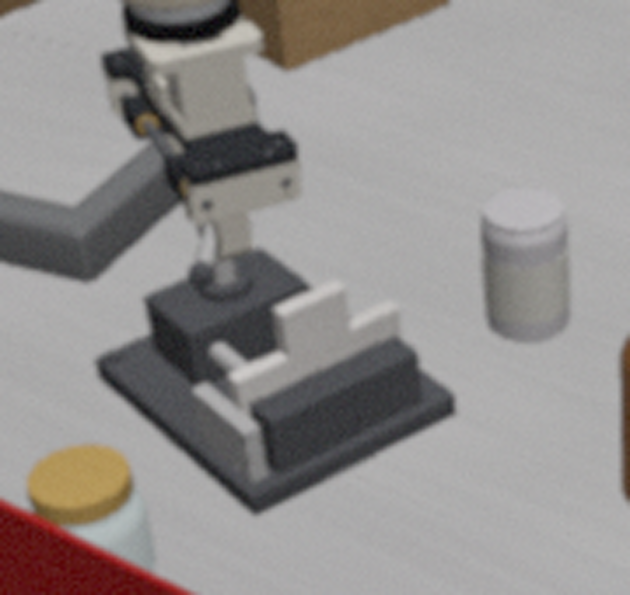

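```bash
cat > hang.py <<'E'
from h import *; import pickle,sys
q=np.array([.5494,-.2596]);th=np.radians(-15.71);Rm=np.array([[np.cos(th),-np.sin(th)],[np.sin(th),np.cos(th)]])
o,d=pickle.load(open(sys.argv[1],"rb"))
p=onz([[float(sys.argv[2]),float(sys.argv[3])]],.125,d,o)[0,:2]
v=(p-q)@Rm-[0,-.06]; a=np.degrees(np.arctan2(v[1],v[0])); print("r",np.linalg.norm(v),"bar deg",a,"theta",[np.radians((28.65-a-k)%360) for k in(0,180)])
E
python3 hang.py w15.pkl 184 253;python3 hang.py w14.pkl 184 253; python3 hang.py w11.pkl 259 184
```

```text
r 0.06603497666276237 bar deg 50.5838049057896 theta [np.float64(5.900368194083473), np.float64(2.75877554049368)]
r 0.06603081574234294 bar deg 88.69381370297651 theta [np.float64(5.235223062608557), np.float64(2.0936304090187647)]
r 0.06602025867276726 bar deg 178.43598087075128 theta [np.float64(3.6689267676557336), np.float64(0.5273341140659409)]
```

Handle is at 2.76 rad. Another 14° gives about 3.0 rad.

{"method": "play_rows", "body": {"increments": [[[0,0,0],3,0.65],[[0,0,0],6,0.65],[[0,0,0],9,0.65],[[0,0,0],12,0.65],[[0,0,0],15,0.65]]}}

```text
t: 15.32
ee_pos: [0.5344, -0.3179, 0.1307]
eef_rot: [0.931, -0.364, 0.001, 0.0]
force: [2.3, -1.0, 3.4]
gripper_width: 0.651
```

```bash
python3 st.py 16
```

```text
15.3167 vise tcp mm [  1.32 -60.23] z 0.1307 yaw 222.73 [ 9.313e-01 -3.643e-01  7.000e-04  0.000e+00] j [-0.24  0.86  1.22  1.77 -0.88  1.18 -1.06] g 0.651
F vise [ 2.46 -0.37] 3.37 T [-0.27 -0.34  0.57]
```

View pics/w16.png

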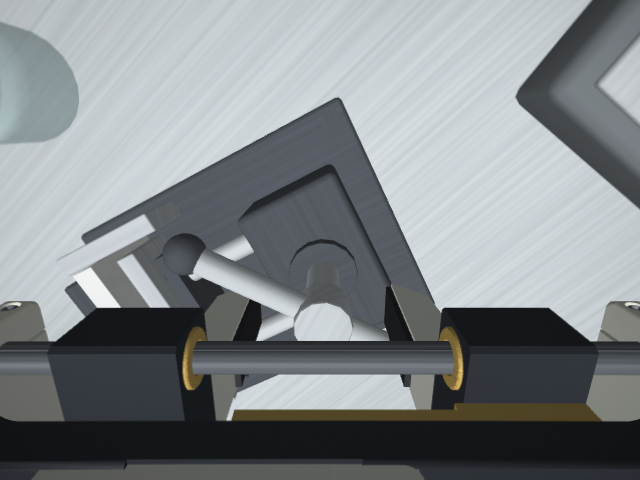

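Torque has risen to 0.57 N m from about 0.3, with the handle at about 3.02 rad. Backing the fingers off the bar, rising, and checking.

{"method": "play_rows", "body": {"increments": [[[0,0,0],-5,0.65],[[0,0,0],-11,0.65],[[0,0,0],-15,0.65],[[0,0,0],-15,0.65],[[0,0,-0.02],-15,0.65],[[0,0,-0.05],-15,0.65],[[0,0,-0.08],-15,0.65],[[0,0,-0.12],-15,0.65],[[0,0,-0.15],-15,0.65],[[0,0,-0.15],-15,0.65],[[0,0,-0.15],-15,0.65]]}}

```text
t: 16.33
ee_pos: [0.5337, -0.3181, 0.2816]
eef_rot: [0.971, -0.241, 0.001, -0.0]
force: [0.5, 0.4, -0.5]
gripper_width: 0.646
```

```bash
python3 st.py 17; python3 - <<'E'
from h import *
for n in("scene","top"): cv2.imwrite(f"pics/{n}9.png",eyes.get_image(n)["color"][:,:,::-1])
E
```

```text
16.3333 vise tcp mm [  0.7  -60.58] z 0.2816 yaw 207.87 [ 9.706e-01 -2.408e-01  1.200e-03 -2.000e-04] j [-0.27  0.66  1.26  1.59 -0.64  1.37 -0.99] g 0.646
F vise [0.37 0.52] -0.53 T [-0.01  0.2   0.04]
```

View pics/w17.png

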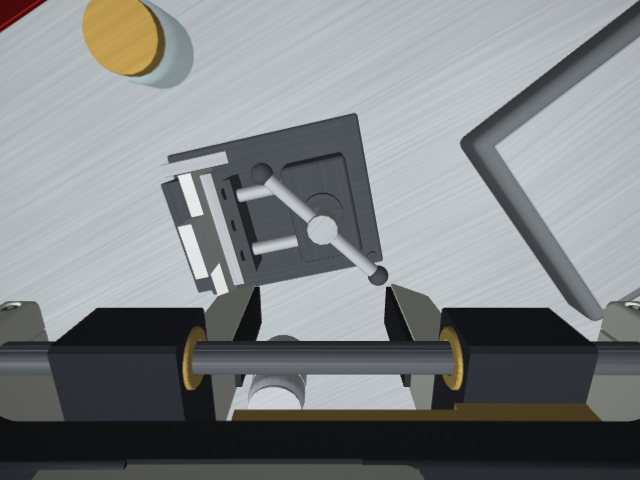

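View pics/s17.png

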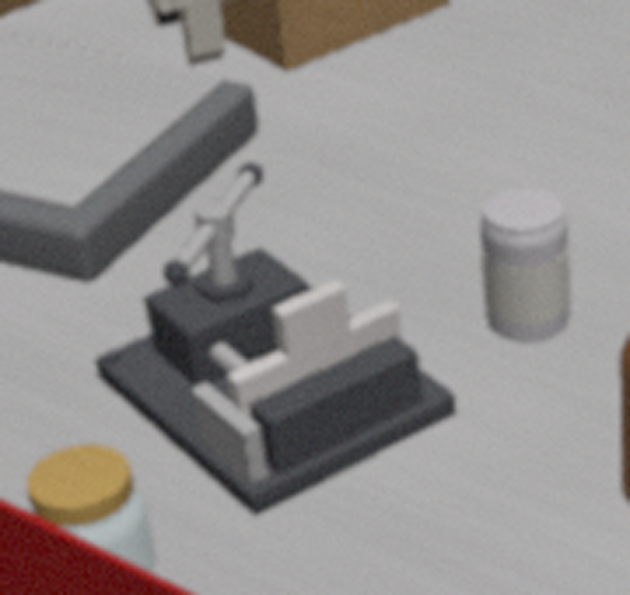

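View pics/scene9.png

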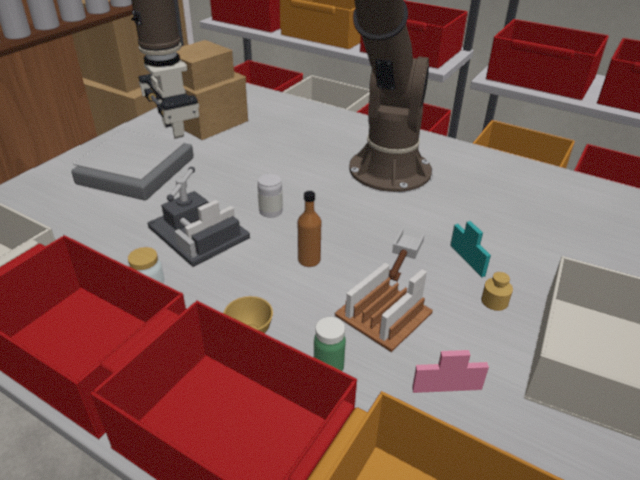

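Bar balls at (262,174) and (378,276), board between the jaws, all else in place. Measuring the final state.

```bash
python3 hang.py w17.pkl 262 174; python3 hang.py w17.pkl 378 276; python3 - <<'E'
import cv2
i=cv2.imread("pics/w17.png"); cv2.imwrite("pics/w17b.png",cv2.resize(i[140:300,150:270],None,fx=5,fy=3.75,interpolation=cv2.INTER_CUBIC))
E
```

```text
r 0.06525497520711492 bar deg 35.491175369749925 theta [np.float64(6.163784272271109), np.float64(3.0221916186813167)]
r 0.06707105214607552 bar deg -144.49829667316925 theta [np.float64(3.0220078711667475), np.float64(6.163600524756541)]
```

View pics/w17b.png

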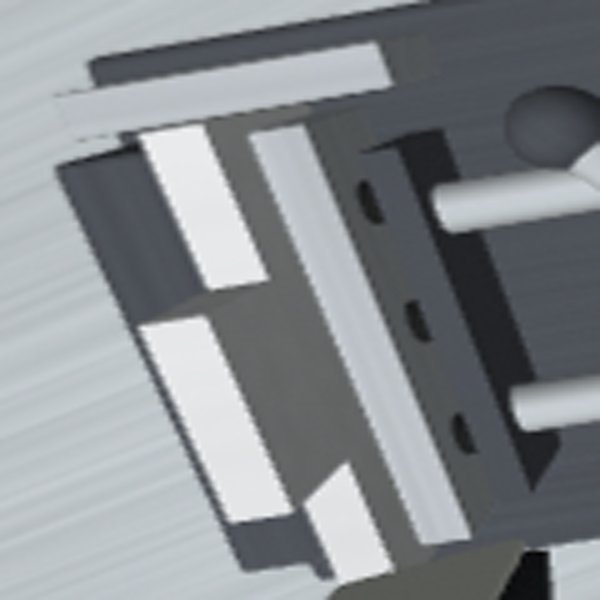

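```bash
python3 - <<'E'
from h import *; import pickle
q=np.array([.5494,-.2596]);th=np.radians(-15.71);Rm=np.array([[np.cos(th),-np.sin(th)],[np.sin(th),np.cos(th)]])
o,d=pickle.load(open("w17.pkl","rb"))
c=lambda p:(np.array(p,float)+.5)/[5,3.75]-.5+[150,140]
V=lambda w:((w[:,:2]-q)@Rm*1e3).round(1).tolist()
print("tab top (x±25,y50..62)",V(onz(c([(138,324),(204,316),(293,507),(232,524)]),.12,d,o)))
print("shoulder far end (x65)",V(onz(c([(140,135),(204,125)]),.085,d,o)))
print("jaw top face edge",V(onz(c([(250,135),(420,545)]),.064,d,o)))
E
```

```text
tab top (x±25,y50..62) [[25.1, 61.4], [24.6, 49.7], [-23.8, 49.1], [-25.7, 61.2]]
shoulder far end (x65) [[64.3, 61.5], [64.2, 49.2]]
jaw top face edge [[58.8, 49.2], [-60.0, 49.7]]
```

Board centre at x ≈ 0, y ≈ 55.4, tab and shoulder aligned (upright), jaw in contact, handle 3.02 rad. Handing in.

```bash
python3 -c "
from cell import ticket; print(ticket.hand_in())"
```

```text
the job is handed in; nothing more can be done
None
```

I moved the white middle-tab board from the rack's centre slot into the vise, let go of it, and turned the T-handle clockwise until it was clamped. I then handed the job in at about 16.4 s; the hand-in reports no verdict.

**Placing:** I pushed the board against the end stop (5.5 N) and onto the slot floor (9 N) before releasing it. It stood upright and unclamped.

**Clamping:** The handle went from 0.53 to 3.02 rad, and the torque rose from about 0.3 to 0.57 N m. I did not measure the clamping force. From the stated spring rate, 3.02 rad should give about 30 N.

**Last checks from the cameras, in the vise frame:**

| Check | Measured | Required |
|---|---|---|
| Board centre along the slot | about 0 mm from nominal | within 6 mm |
| Board centre across the slot | about 55.4 mm | 52–60 mm |
| Tab and shoulder line up across the slot (tilt) | within about 0.5 mm, so upright | below 3.4° |
| Gap between moving jaw and board | none visible | jaw in contact |

At hand-in the arm was clear of everything, and in the scene picture the other boards and bystanders looked undisturbed. No check failed. The only disagreement was the first fixed-camera estimate of the vise pose, which was a few millimetres off the wrist-camera fit; I used the wrist fit.

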